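Open the guard of the leak-test station and unscrew the logger's end cap

ROBOT

A 7-joint arm with a two-finger parallel gripper is mounted at the origin on a cart in front of the work surface, level with it; the furniture and walls round the work are solid. World frame = base frame: x ahead of the robot, y to its left, z up, the work surface at z = 0. Lengths are in m, angles in rad, forces in N, time in s.
With the tool pointing down it reaches from about 0.35 to 0.9 m from the base axis. Payload 8.1 kg.
Tool frame: the origin (TCP) lies midway between the tips of the shut fingers; the grasp point (between the pads) lies 19 mm behind it; z points along the fingers, y is the line along which they close (so a half turn about z gives the same grasp; the last joint's range is limited). The gripper opens to 85 mm and grips with 20 to 120 N. Pads are 22 mm wide; open, the fingers measure 114 mm over their backs; the gripper's body (76 mm by 85 mm) begins 54 mm behind the grasp point. The pads swing forward as they close: fully open they stand 13 mm farther back than shut.
Start: joints at [1.203, 0.434, 0.025, 1.573, -0.012, 1.134, -0.075], TCP at [0.164, -0.603, 0.231] pointing down, gripper open.
Joint ranges: [-2.62, 2.62], [-0.44, 2.09], [-1.27, 1.32], [0.08, 2.57], [-1.32, 4.46], [0.12, 2], [-2.74, 2.74]. Speed limits (rad/s): [2.22, 2.22, 3.01, 3.01, 3.14, 3.14, 3.14].

INTERFACE

Orientations are given as [roll, pitch, yaw] about the fixed x, y, z axes, in that order (R = Rz(yaw) Ry(pitch) Rx(roll)).
In Python, from cell import r gives the robot as it stands.
- The arm moves only by the shell command python3 -m pendant 'ROWS' [FORCE]. ROWS is JSON, a list of rows, each an object with "delta_rot": the turn, a rotation vector about the tool's x, y, z in rad, a list of three; "offset": the shift along the tool's x, y, z in m, a list of three; "fingers": the opening, from 0 (shut) to 1 (fully open). In form: [{"delta_rot": [ax, ay, az], "offset": [x, y, z], "fingers": fingers}, ...]. A call has 1 to 10 rows; each row is the pose to reach, as a shift and turn from the pose commanded when the call began, along the tool's axes at that moment; what a row does not reach only later rows make up. A row lasts 1/10 s, in which the tool goes at most 50 mm and 8.59 degrees, less where a joint would pass 70% of its speed; a pose out of reach is approached as far as the arm can. A call with a gripper value outside its range is refused whole. The fingers move at their own pace and stop on an object; FORCE is the grip in N (left out, the last holds). Time passes only in rows, so rows that repeat a pose let the fingers close. It gives the time, the measured TCP pose, the force, the opening and the grip force at its end, in the units of the state.
- r.observe(): the state, without advancing time (a new reading comes with each control period).
- r.get_image(name): name is "side" or "top" or "wrist"; returns a dict with "img" (400x640x3 uint8, red, green, blue), "depth" (400x640 float32, m along the optical axis (not along the pixel's ray), 0 where there is no reading), "mtx" (3x3 intrinsics, pixels), "D" ([k1, k2, p1, p2, k3] as OpenCV has them; the pictures are not rectified), "origin" and "attitude" of the camera in the world. Camera axes: x right, y down, z forward; pixel columns grow to the right and rows downward; lengths in m; the calibration is good to about 2 mm. A picture is of the moment at which its call begins.
- r.job_done(): hands the job in; it is judged then, once.
Trained networks look in the newest picture that a camera, given by its name, has taken for a name from the list of things; names that differ only in an ending like _2 or _b are one class to them, and where a whole thing is asked for, a point or a joint stands for the part that bears it (a point fixed in the world has none). Each returns a list of dicts, best first, with "score" (0 to 1); they miss things now and then, are a little off and sometimes report something else, mostly with a low value. They report only what shows in the picture. A call takes as long as a camera call. They do not tell look-alikes from the thing itself.
- r.regions_of(camera, label): "mask" (400x640 bool, what is visible of it) and "uv" ([column, row] in pixels, amid what is visible of it).
The state is a dict: "clock": time; "joint_pos": joint angles; "dq": joint speeds; "joint_efforts": joint torques, N m; "eef_pos": TCP position; "orientation": TCP orientation; "force": force on the tool from outside, world axes, zero at the start; "ft_torque": the same for the moment, N m; "grip_width": finger opening in m; "grasp_force": force on a finger pad.
Only numpy, scipy, OpenCV 4.12 (cv2) and the standard library are available. Lean on these libraries where they do the work, as an engineer would, in place of code of your own. Each camera call takes 0.05 s, during which the arm holds its last target. There are 200 camera calls.

TASK

The leak test is over and the logger housing has to be opened. Lift the latch bar of the clear guard by its black ball knob until it is out of its catch and swing the guard wide open, then unscrew the red cap from the slanted housing and keep hold of it as it comes free, because a spring pushes it off. Set the cap down in the black tray, flat on the tray's floor with its closed face up, let go, and leave the other things on the bench alone.

Things in the scene. Friction and masses are not known exactly. Their poses are not given: they have to be found in the camera images.
- station: leak-test station fixed to the bench: grey base plate 220 x 230 mm, slanted aluminium cradle, two posts for the guard. Origin under the middle of its base at bench height; x from its front (guard side, towards the robot) to its back, z up. In this frame the neck's rim is at (-0.020, 0, 0.165), the hinge post at (-0.095, 0.095), a pressure gauge 86 mm high at (0.075, -0.085).
- latch_post (a point): top of the latch post, 196 mm above the bench, at (-0.095, -0.097) in the station's frame; both posts are 14 x 12 mm and equally high. The catch of the latch bar, with a lip in front of the bar, is on this post's front 20 mm lower.
- housing: sealed logger housing, an aluminium tube of 62 mm diameter with a blue band, clamped on the station; its axis leans 0.56 rad (32 degrees) from vertical towards the front. Origin at the centre of its neck's rim, z out along the axis (up and towards the robot), x uphill. The neck is 34 mm in diameter and 26 mm long down to the shoulder, with an external right-hand thread.
- cap: red ribbed screw cap, 51 mm outside diameter, 31 mm high, 0.06 kg, on the neck. Origin at the centre of its open end, z out through its closed face, which at the start is 7.5 mm above the neck's rim. It unscrews counterclockwise seen on the closed face, rises 13 mm per turn and comes free after 1.25 turns (7.9 to 8.2 rad, 17 mm). Turning takes under 0.3 N m; between grips the thread holds it.
- carrier (a joint): travel of the spring-loaded green battery carrier (25 mm diameter) in the neck, m: 0 with the cap fully on; it follows the cap outwards up to 0.022. It presses the cap outwards with 4 N at first and about 2 N as the thread lets go, so a cap that is then not held is pushed off the neck and falls.
- guard (a joint): angle of the guard about its upright hinge, rad: 0 shut, grows as its free edge swings towards the robot, 1.75 at its stop. A clear pane in an aluminium frame 12 mm thick, from 9 to 180 mm from the hinge, 55 to 188 mm above the bench; 0.3 kg, it stays where it is left (about 0.06 N m of friction).
- guard_hinge (a point): point on the guard's upright hinge axis, 180 mm above the bench, at the left end of the guard as the robot sees it; it turns with the guard, which runs from here along this frame's -y and swings clockwise seen from above as it opens
- latch (a joint): angle of the latch bar about its pivot on the guard's front, rad: 0 in the catch (or on its stop pin when the guard is open), grows as it is lifted, at most 0.5. A dark steel bar 12 mm high, pivot 50 mm and tip 212 mm from the guard's hinge. It falls back by its own weight (1 N at the knob). Its tip clears the lip of the catch from 0.10 rad, that is with the knob 8 mm up.
- latch_knob (a point): centre of the black ball knob of 20 mm diameter on the latch bar, on a 7 mm stem 28 mm long above the bar; 80 mm from the bar's pivot, 130 mm from the guard's hinge and 11 mm in front of the guard's middle plane, 222 mm above the bench when latched
- tray: shallow black open tray, 105 x 150 x 22 mm, walls 2 to 3 mm, floor 2 mm thick with flat washers on it (a print, no height). Origin at the centre of its underside, its y along the 150 mm side, z up. Loose, 0.25 kg; to the left or to the right in front of the station.
- meter: orange hand meter, 140 x 72 x 46 mm, lying flat, its x along the 140 mm side; origin at the centre of its underside. It lies where the tray does not: left or right. A bystander.
- ipa_bottle: white cleaner bottle with a red top, 60 mm in diameter, 150 mm high, standing to the right of the station; origin at the centre of its underside. A bystander.
- flush_cutter: blue-handled cutter, 54 x 141 x 13 mm, lying flat on the mat in front of the station, fixed; origin at the centre of its underside, its y along its length. A bystander.
- stamp: small hand stamp, black foot and blue grip, 24 x 42 x 54 mm, standing left of the station; origin at the centre of its underside. A bystander.
Things that resemble listed ones, but are neither listed nor needed, are in the scene too. Of the things that look like the cap, the middle-sized one is meant.

How it is judged:
By the outcome, as a careful person would: the job done as asked, in the order asked, and still so for the second after the job is handed in, with the robot touching nothing.
It also fails if it takes over 72 s, if anything falls off the work surface, if the arm or the gripper's body presses on something with over 40 N, if the wrist force passes 120 N, or if a joint passes its speed limit or range.

## Working session

There is one attempt and no reset: what is moved stays moved. The work goes in short steps, Python scripts to look and compute and a shell command to move; the robot and the scene stay as the last step left them, time stands still between calls to the robot, and variables do not carry over. Pictures are saved under pics/ and viewed, at most 10 in all, crops included, and the job is handed in when it is done.

```bash
ls; mkdir -p pics
cat > h.py <<'E'
import numpy as np, cv2
from scipy.spatial.transform import Rotation as R
from cell import r
def rot(a):
    a=np.array(a,float)
    return a if a.shape==(3,3) else R.from_euler('xyz',a).as_matrix()
def pts(im,uv):
    """pixels -> world using depth"""
    uv=np.atleast_2d(uv).astype(float)
    d=np.array([im['depth'][int(v),int(u)] for u,v in uv])
    n=cv2.undistortPoints(uv.reshape(-1,1,2),np.array(im['mtx']),np.array(im['D'])).reshape(-1,2)
    c=np.c_[n*d[:,None],d]
    P=c@rot(im['attitude']).T+np.array(im['origin'])
    P[d==0]=np.nan
    return P
def proj(im,P):
    A=rot(im['attitude']);c=(np.atleast_2d(P)-np.array(im['origin']))@A
    return cv2.projectPoints(c.reshape(-1,1,3),np.zeros(3),np.zeros(3),np.array(im['mtx']),np.array(im['D']))[0].reshape(-1,2)
def maskpts(im,m):
    v,u=np.nonzero(m);return pts(im,np.c_[u,v])
def save(im,name): cv2.imwrite('pics/'+name,im['img'][...,::-1])
def rel(p_goal,R_goal=None):
    """offset & rotvec from current measured pose"""
    s=r.observe();A=rot(s['orientation']);
    o=A.T@(np.array(p_goal)-s['eef_pos'])
    rv=R.from_matrix(A.T@R_goal).as_rotvec() if R_goal is not None else None
    return o,rv
E
python3 - <<'E'
from h import *
np.set_printoptions(precision=4,suppress=True)
s=r.observe();print(s)
ims={c:r.get_image(c) for c in('side','top')}
for c,im in ims.items():
    save(im,c+'0.png');print(c,im['origin'],np.array(im['attitude']))
    for l in['station','latch_post','housing','cap','guard','guard_hinge','latch','latch_knob','tray','meter','ipa_bottle','flush_cutter','stamp']:
        try:
            for d in r.regions_of(c,l)[:4]:
                P=maskpts(im,d['mask']);print(c,l,round(d['score'],2),np.round(d['uv']),d['mask'].sum(),np.nanmedian(P,0),np.nanmin(P,0),np.nanmax(P,0))
        except Exception as e: print(c,l,e)
cv2.imwrite('pics/both0.png',cv2.resize(np.vstack([ims['side']['img'],ims['top']['img']])[...,::-1],(480,600)))
E
```

```text
pics
{'clock': 0.0, 'joint_pos': array([ 1.2034,  0.4352,  0.025 ,  1.5741, -0.0116,  1.1339, -0.0751]), 'dq': array([ 0.0014,  0.0005, -0.002 ,  0.0003,  0.0009, -0.0006,  0.0006]), 'joint_efforts': array([  0.001 , -67.0467,   1.0255, -31.6222,   0.0155,   0.0126,
         0.0001]), 'eef_pos': array([ 0.1634, -0.6027,  0.2305]), 'orientation': array([-3.14  ,  0.0001,  0.2647]), 'force': array([ 0.0215, -0.2454,  1.1913]), 'ft_torque': array([ 0.0203,  0.0128, -0.0058]), 'grasp_force': 0.0, 'grip_width': 0.0854807928750992}
side [ 0.1128 -1.2718  0.8783] [-2.0946 -0.0132 -0.3539]
side station 0.73 [352. 221.] 3858 [ 0.6297 -0.1218  0.0454] [ 0.5253 -0.2155 -0.0053] [0.7936 0.3618 0.2326]
side latch_post 0.62 [349. 223.] 3989 [ 0.6307 -0.1217  0.0407] [ 0.5253 -0.2155 -0.0053] [0.7979 0.3525 0.2326]
side housing 0.55 [363. 201.] 380 [ 0.6673 -0.1161  0.1125] [ 0.6208 -0.1259  0.0314] [ 0.7312 -0.0851  0.1588]
side cap 0.96 [394. 258.] 469 [ 0.6803 -0.3246  0.0395] [ 0.6516 -0.3482  0.0007] [ 0.7187 -0.2794  0.0497]
side cap 0.72 [351. 188.] 226 [ 0.6311 -0.1015  0.165 ] [ 0.6076 -0.
[... 2670 characters left out ...]
 [ 0.5343 -0.1931  0.0956] [ 0.5607 -0.0332  0.2335]
top tray 0.67 [414. 263.] 2058 [ 0.4229 -0.3463  0.0048] [ 0.3448 -0.4319 -0.0052] [ 0.4989 -0.2552  0.0305]
top tray 0.45 [322. 167.] 197 [ 0.671  -0.0877  0.1464] [ 0.6412 -0.1195  0.0797] [ 0.7165 -0.0607  0.1654]
top meter 0.7 [210. 251.] 1270 [0.4511 0.2208 0.0318] [ 0.3875  0.1552 -0.0064] [0.5151 0.2915 0.0478]
top ipa_bottle 0.94 [442. 211.] 546 [ 0.5587 -0.4133  0.0985] [ 0.5355 -0.4786 -0.0033] [ 0.6132 -0.3951  0.1539]
top flush_cutter 0.57 [212. 253.] 1286 [0.4515 0.2211 0.0318] [ 0.3877  0.1552 -0.0064] [0.5182 0.3055 0.0478]
top stamp 0.56 [244. 207.] 172 [0.5773 0.1332 0.024 ] [ 0.5584  0.1137 -0.0046] [0.6078 0.1592 0.0569]
```

View pics/top0.png

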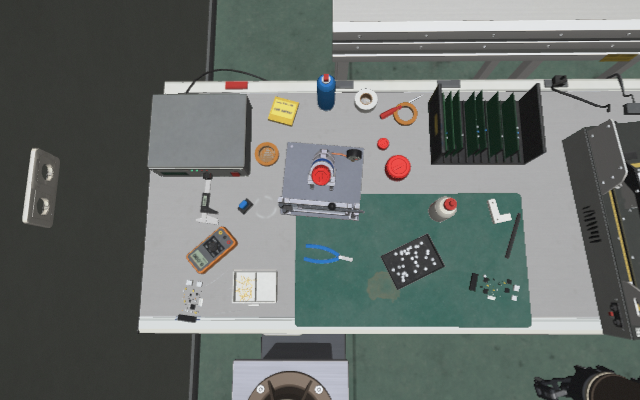

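View pics/side0.png

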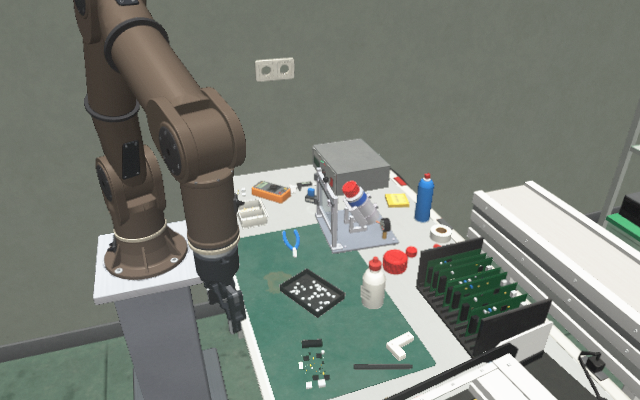

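The top picture shows the station at (322,185), with the guard on its front edge and the knob near (332,207). The tray is at (413,261), the meter at (212,250), the cutter at (327,254), the bottle at (444,208) and the stamp at (245,206). The side picture agrees.

Things that could be taken for the cap in the top picture:
- the red cap on the housing at (321,174)
- a big loose cap at (398,168)
- a small loose cap at (383,144)

By the description I choose the middle-sized one, on the housing at (321,174). I'll check the sizes and view one close crop.

```bash
cat > m1.py <<'E'
from h import *
np.set_printoptions(precision=4,suppress=True)
top=r.get_image('top');side=r.get_image('side')
v,u=np.mgrid[0:400,0:640]
def cloud(im):
    return maskpts(im,np.ones((400,640),bool)).reshape(400,640,3)
T=cloud(top);S=cloud(side)
def inbox(C,lo,hi): 
    m=np.all((C>lo)&(C<hi),axis=2);return C[m],m
# plate
P,_=inbox(T,[.5,-.25,.008],[.82,.08,.024]); hz=np.histogram(P[:,2],16);print('plate z',np.median(P[:,2]),len(P))
rc=cv2.minAreaRect(P[:,:2].astype(np.float32)*1000);print('plate rect',rc)
# knob
for n,C in(('T',T),('S',S)):
    P,_=inbox(C,[.5,-.22,.208],[.6,.05,.245]);print('knob',n,len(P),P.mean(0) if len(P) else'',P.min(0),P.max(0))
# red things
for n,C,im in(('T',T,top),('S',S,side)):
    hsv=cv2.cvtColor(im['img'],cv2.COLOR_RGB2HSV);red=((hsv[...,0]<6)|(hsv[...,0]>174))&(hsv[...,1]>150)&(hsv[...,2]>80)
    k,lab,st,ce=cv2.connectedComponentsWithStats(red.astype(np.uint8))
    for i in range(1,k):
        if st[i,4]<25: continue
        Q=C[lab==i];print(n,'red',np.round(ce[i]),st[i,4],np.nanmedian(Q,0),np.nanpercentile(Q,96,axis=0)-np.nanpercentile(Q,4,axis=0))
# tray
tm=r.regions_of('top','tray')[0]['mask'];Q=T[tm];Q=Q[(Q[:,2]>-.002)&(Q[:,2]<.03)]
d=np.linalg.norm(Q[:,:2]-np.median(Q[:,:2],0),axis=1);Q=Q[d<.1]
print('tray',cv2.minAreaRect(Q[:,:2].astype(np.float32)*1000))
# posts/guard line: top edge z .18-.2
P,_=inbox(T,[.5,-.22,.178],[.6,.05,.2]);print('guardtop',len(P),cv2.minAreaRect(P[:,:2].astype(np.float32)*1000))
crop=cv2.resize(top['img'][120:230,270:420],(750,550),interpolation=cv2.INTER_CUBIC);cv2.imwrite('pics/crop1.png',crop[...,::-1])
E
python3 m1.py
```

```text
plate z 0.013143855553211847 3704
plate rect ((646.5258178710938, -81.98640441894531), (333.0497131347656, 252.62393188476562), 87.62373352050781)
knob T 54 [ 0.5434 -0.1142  0.2278] [ 0.5344 -0.1223  0.2197] [ 0.554  -0.1055  0.2329]
knob S 39 [ 0.5402 -0.1185  0.2231] [ 0.5319 -0.1239  0.2087] [ 0.5505 -0.1103  0.2333]
T red [326.  77.] 28 [ 0.9026 -0.0995  0.1718] [0.0164 0.008  0.0081]
T red [236.  85.] 127 [ 0.9686  0.1803 -0.0048] [0.0174 0.0608 0.0085]
T red [389. 112.] 89 [ 0.8681 -0.2907  0.0148] [0.0324 0.0544 0.0093]
T red [383. 143.] 95 [ 0.7685 -0.2694  0.02  ] [0.0272 0.0262 0.0101]
T red [398. 167.] 466 [ 0.6899 -0.3069  0.0414] [0.0591 0.0579 0.0148]
T red [321. 175.] 287 [ 0.6344 -0.0879  0.1711] [0.0428 0.0385 0.0208]
T red [450. 204.] 107 [ 0.5642 -0.4209  0.1378] [0.0245 0.0243 0.0235]
S red [400. 181.] 40 [ 0.9667  0.1767 -0.0028] [0.0176 0.0566 0.0062]
S red [350. 189.] 182 [ 0.6292 -0.1019  0.1671] [0.0361 0.0418 0.0334]
S red [397. 260.] 557 [ 0.6866 -0.3196  0.0358] [0.1119 0.0748 0.0399]
S red [375. 264.] 96 [ 0.5591 -0.4309  0.1376] [0.0215 0.0221 0.0231]
tray ((421.8200378417969, -344.0924987792969), (107.1280288696289, 150.62966918945312), 24.77513885498047)
guardtop 571 ((550.5835571289062, -87.95045471191406), (216.6822509765625, 27.848289489746094), 85.25868225097656)
```

View pics/crop1.png

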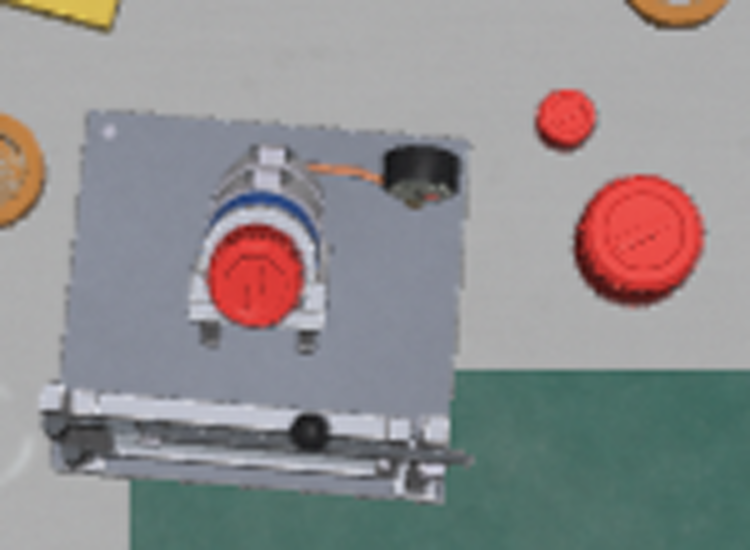

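The crop confirms the choice: the middle-sized red cap sits on the slanted housing at crop (256,277). The small loose one is at (566,120) and the big one at (640,240). The guard is shut, with its bar along the front and the ball knob at crop (310,432), and the station is turned by about -0.08 rad. Next I move above the knob.

```bash
python3 -m pendant '[{"delta_rot":[0,0,0],"offset":[0.05,-0.03,-0.05],"fingers":1},{"delta_rot":[0,0,-0.6],"offset":[0.25,-0.19,-0.09],"fingers":1},{"delta_rot":[0,0,-0.6],"offset":[0.25,-0.19,-0.09],"fingers":1},{"delta_rot":[0,0,-0.6],"offset":[0.25,-0.19,-0.09],"fingers":1},{"delta_rot":[0,0,-1.22],"offset":[0.49,-0.37,-0.09],"fingers":1},{"delta_rot":[0,0,-1.22],"offset":[0.49,-0.37,-0.09],"fingers":1},{"delta_rot":[0,0,-1.22],"offset":[0.49,-0.37,-0.09],"fingers":1},{"delta_rot":[0,0,-1.22],"offset":[0.49,-0.37,-0.09],"fingers":1},{"delta_rot":[0,0,-1.22],"offset":[0.49,-0.37,-0.09],"fingers":1},{"delta_rot":[0,0,-1.22],"offset":[0.49,-0.37,-0.09],"fingers":1}]'
python3 - <<'E'
from h import *
print(rel([.5425,-.116,.32],R.from_euler('xyz',[np.pi,0,np.pi/2-.083]).as_matrix()), r.observe()['joint_pos'])
E
```

```text
clock: 2.55
eef_pos: [0.4612, -0.2194, 0.3136]
orientation: [3.141, 0.001, 1.49]
force: [0.2, -0.8, 0.2]
grip_width: 0.0853
grasp_force: 0.0
(array([ 0.10959981,  0.07266518, -0.00637601]), array([0.00068968, 0.00050646, 0.00192808])) [ 0.68669631  0.22122019 -0.42384162  1.69148573  0.09566947  1.24851094
  0.16064072]
```

```bash
python3 -m pendant '[{"delta_rot":[0,0,0],"offset":[0.05,0.035,0],"fingers":1},{"delta_rot":[0,0,0],"offset":[0.09,0.06,0],"fingers":0.7},{"delta_rot":[0,0,0],"offset":[0.11,0.073,0],"fingers":0.7},{"delta_rot":[0,0,0],"offset":[0.11,0.073,0],"fingers":0.7},{"delta_rot":[0,0,0],"offset":[0.11,0.073,0],"fingers":0.7}]'
cat > m2.py <<'E'
from h import *
np.set_printoptions(precision=4,suppress=True)
im=r.get_image('wrist');save(im,'w1.png')
C=maskpts(im,np.ones((400,640),bool)).reshape(400,640,3)
for l in('latch_knob','cap','guard'):
    for d in r.regions_of('wrist',l)[:2]:
        Q=C[d['mask']];print(l,round(d['score'],2),np.round(d['uv']),np.nanmedian(Q,0),np.nanmin(Q,0),np.nanmax(Q,0))
def box(lo,hi): return C[np.all((C>lo)&(C<hi),axis=2)]
P=box([.5,-.2,.212],[.6,-.05,.24]);print('knob',len(P),P.mean(0),P.min(0),P.max(0))
# sphere LSQ fixed radius
from scipy.optimize import least_squares
if len(P)>20:
    f=least_squares(lambda c:np.linalg.norm(P-c,axis=1)-.010,P.mean(0)-[0,0,.006],loss='soft_l1',f_scale=.001);print('ball',f.x,f.cost)
P=box([.5,-.25,.170],[.62,.06,.201]);print('guardtop',len(P),cv2.minAreaRect(P[:,:2].astype(np.float32)*1000))
P=box([.5,-.25,.005],[.8,.06,.02]);print('plate',len(P),np.median(P[:,2]))
print(r.observe()['eef_pos'],r.observe()['orientation'],im['origin'],im['attitude'])
E
python3 m2.py
```

```text
clock: 3.05
eef_pos: [0.5426, -0.1173, 0.3129]
orientation: [-3.141, 0.0, 1.486]
force: [-1.2, -0.6, 1.0]
grip_width: 0.0602
grasp_force: 0.0
latch_knob 0.72 [320. 193.] [ 0.5443 -0.1079  0.1856] [ 0.5181 -0.2726 -0.    ] [ 0.5539 -0.0236  0.2328]
cap 0.93 [432. 266.] [ 0.6937 -0.2891  0.0407] [ 0.5845 -0.3719 -0.0032] [ 0.7388 -0.1135  0.3481]
cap 0.8 [415. 143.] [ 0.6323 -0.0838  0.1707] [ 0.6092 -0.1493  0.0119] [ 0.6661 -0.0611  0.1833]
guard 0.9 [328. 147.] [ 0.5537 -0.0798  0.1868] [ 0.5194 -0.2265  0.0007] [0.5706 0.0107 0.2328]
knob 543 [ 0.5432 -0.1114  0.2278] [ 0.5335 -0.1219  0.2189] [ 0.5526 -0.1032  0.2328]
ball [ 0.543  -0.1135  0.2213] 5.121546776406107e-05
guardtop 5515 ((549.9352416992188, -87.24214172363281), (217.71563720703125, 29.05176544189453), 84.44900512695312)
plate 18737 0.013261174272703735
[ 0.5419 -0.1192  0.3132] [-3.1415  0.0008  1.4822] [ 0.5494 -0.0356  0.4549] [ 2.8188  0.0014 -0.0843]
```

View pics/w1.png

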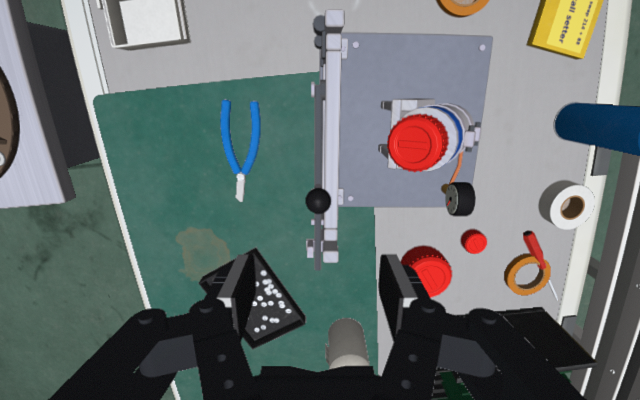

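The wrist picture shows the knob at (318,200) between the open fingers, and the cap at (417,142). I descend onto the knob and grip it.

```bash
python3 -m pendant '[{"delta_rot":[0,0,0],"offset":[0.005,0.001,0.05],"fingers":0.7},{"delta_rot":[0,0,0],"offset":[0.005,0.001,0.085],"fingers":0.7},{"delta_rot":[0,0,0],"offset":[0.005,0.001,0.109],"fingers":0.7},{"delta_rot":[0,0,0],"offset":[0.005,0.001,0.109],"fingers":0.4},{"delta_rot":[0,0,0],"offset":[0.005,0.001,0.109],"fingers":0.1},{"delta_rot":[0,0,0],"offset":[0.005,0.001,0.109],"fingers":0.1},{"delta_rot":[0,0,0],"offset":[0.005,0.001,0.109],"fingers":0.1},{"delta_rot":[0,0,0],"offset":[0.005,0.001,0.109],"fingers":0.1}]' 40
```

```text
clock: 4.05
eef_pos: [0.5439, -0.1132, 0.2059]
orientation: [3.141, 0.001, 1.484]
force: [-6.1, -1.1, 6.3]
grip_width: 0.0173
grasp_force: 39.1
```

```bash
python3 -m pendant '[{"delta_rot":[0,0,0],"offset":[0.005,0,-0.008],"fingers":0.1},{"delta_rot":[0,0,0],"offset":[0.0107,0,-0.015],"fingers":0.1},{"delta_rot":[0,0,0],"offset":[0.0107,0,-0.015],"fingers":0.1},{"delta_rot":[0,0,0.07],"offset":[0.011,-0.008,-0.015],"fingers":0.1},{"delta_rot":[0,0,0.14],"offset":[0.0134,-0.0165,-0.015],"fingers":0.1},{"delta_rot":[0,0,0.28],"offset":[0.0184,-0.0325,-0.015],"fingers":0.1},{"delta_rot":[0,0,0.42],"offset":[0.0255,-0.0476,-0.015],"fingers":0.1},{"delta_rot":[0,0,0.42],"offset":[0.0255,-0.0476,-0.015],"fingers":0.1}]'
cat > m3.py <<'E'
from h import *
import sys
np.set_printoptions(precision=4,suppress=True)
t=r.get_image('top')
C=maskpts(t,np.ones((400,640),bool)).reshape(400,640,3)
if 1:
    c=cv2.resize(t['img'][150:310,220:460],(720,480),interpolation=cv2.INTER_CUBIC);cv2.imwrite('pics/%s.png'%sys.argv[1],c[...,::-1])
s=r.observe();print(s['clock'],s['eef_pos'],s['orientation'],s['force'],s['grip_width'],s['grasp_force'],s['joint_pos'])
E
python3 m3.py t1
```

```text
clock: 4.85
eef_pos: [0.4973, -0.0823, 0.2202]
orientation: [3.141, 0.001, 1.061]
force: [-3.0, -2.8, -0.1]
grip_width: 0.0171
grasp_force: 39.5
4.9 [ 0.4981 -0.0829  0.2202] [3.1406 0.0008 1.0652] [-3.6384 -2.8661  1.0309] 0.017004529202066368 39.57580804824829 [ 0.3862  0.2852 -0.408   1.85    0.1318  1.0321 -0.5804]
```

View pics/t1.png

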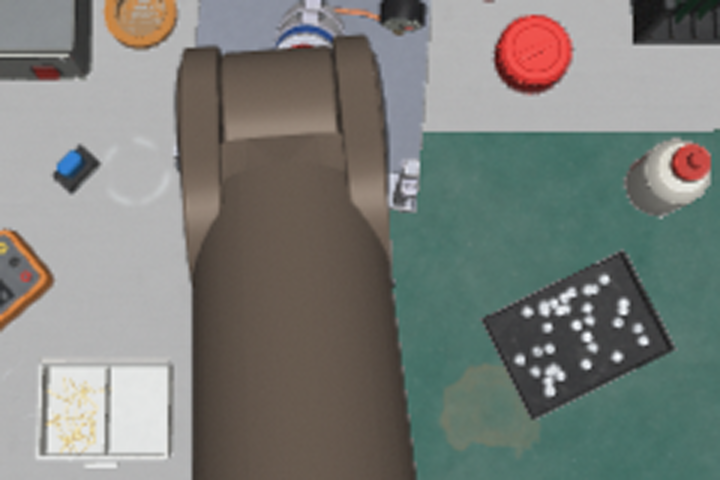

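The top view is mostly covered by the arm, but the latch post at (405,185) stands clear of the guard, and the knob is still gripped. I continue the swing.

```bash
python3 -m pendant '[{"delta_rot":[0,0,0.14],"offset":[0.0027,-0.0165,0],"fingers":0.1},{"delta_rot":[0,0,0.28],"offset":[0.0077,-0.0325,0],"fingers":0.1},{"delta_rot":[0,0,0.42],"offset":[0.0148,-0.0476,0],"fingers":0.1},{"delta_rot":[0,0,0.56],"offset":[0.024,-0.0615,0],"fingers":0.1},{"delta_rot":[0,0,0.70],"offset":[0.0351,-0.0741,0],"fingers":0.1},{"delta_rot":[0,0,0.84],"offset":[0.0478,-0.0849,0],"fingers":0.1},{"delta_rot":[0,0,0.98],"offset":[0.0618,-0.0939,0],"fingers":0.1},{"delta_rot":[0,0,1.12],"offset":[0.0771,-0.1009,0],"fingers":0.1},{"delta_rot":[0,0,1.26],"offset":[0.0931,-0.1057,0],"fingers":0.1},{"delta_rot":[0,0,1.26],"offset":[0.0931,-0.1057,0],"fingers":0.1}]'
python3 - <<'E'
from h import *
print(r.observe()['joint_pos'],r.observe()['force'])
E
```

```text
clock: 5.9
eef_pos: [0.453, 0.0524, 0.2199]
orientation: [-3.139, -0.002, -0.196]
force: [0.8, -0.1, -2.9]
grip_width: 0.0169
grasp_force: 39.7
[ 0.04217865  0.19320596 -0.31715898  1.96312447  0.07034862  0.99250565
 -2.07405935] [ 0.80079444 -0.13005686 -2.90215422]
```

```bash
python3 -m pendant '[{"delta_rot":[0,0,0],"offset":[-0.006,0,0.008],"fingers":0.1},{"delta_rot":[0,0,0],"offset":[-0.0107,0,0.015],"fingers":0.1},{"delta_rot":[0,0,0],"offset":[-0.0107,0,0.015],"fingers":0.4},{"delta_rot":[0,0,0],"offset":[-0.0107,0,0.015],"fingers":0.6},{"delta_rot":[0,0,0],"offset":[-0.0107,0,0.015],"fingers":0.6},{"delta_rot":[0,0,0],"offset":[-0.0107,0,-0.03],"fingers":0.6},{"delta_rot":[0,0,0],"offset":[-0.0107,0,-0.08],"fingers":0.85},{"delta_rot":[0,0,0],"offset":[-0.0107,0,-0.13],"fingers":0.85},{"delta_rot":[0,0,0],"offset":[-0.0107,0,-0.13],"fingers":0.85}]'
cat >> h.py <<'E'
PSI=-.09
def capR(delta,psi=PSI):
    c,s=np.cos(.56),np.sin(.56)
    B=np.array([[0,1,0],[c,0,s],[s,0,-c]]).T
    return R.from_euler('z',psi).as_matrix()@B@R.from_euler('z',delta).as_matrix()
def axis(psi=PSI): return R.from_euler('z',psi).as_matrix()@np.array([-np.sin(.56),0,np.cos(.56)])
E
python3 - <<'E'
from h import *
np.set_printoptions(precision=4,suppress=True)
F=np.array([.6278,-.086,.1714])
print(r.observe()['joint_pos'],rel(F+axis()*.09,capR(2.3)))
E
```

```text
clock: 6.8
eef_pos: [0.4435, 0.0522, 0.3554]
orientation: [-3.138, -0.01, -0.195]
force: [0.4, -0.5, -0.8]
grip_width: 0.0727
grasp_force: 0.0
[ 0.0584  0.0673 -0.314   1.7594  0.0226  1.308  -2.0264] (array([0.159 , 0.1052, 0.1089]), array([0.2242, 0.5119, 0.6074]))
```

```bash
python3 -m pendant '[{"delta_rot":[0.04,0.09,0.1],"offset":[0.04,0.025,0],"fingers":0.85},{"delta_rot":[0.07,0.17,0.2],"offset":[0.08,0.05,0],"fingers":0.85},{"delta_rot":[0.11,0.26,0.3],"offset":[0.12,0.08,0.02],"fingers":0.85},{"delta_rot":[0.15,0.34,0.4],"offset":[0.159,0.105,0.04],"fingers":0.85},{"delta_rot":[0.19,0.43,0.51],"offset":[0.159,0.105,0.07],"fingers":0.85},{"delta_rot":[0.224,0.512,0.607],"offset":[0.159,0.105,0.1],"fingers":0.85},{"delta_rot":[0.224,0.512,0.607],"offset":[0.159,0.105,0.109],"fingers":0.85},{"delta_rot":[0.224,0.512,0.607],"offset":[0.159,0.105,0.109],"fingers":0.85},{"delta_rot":[0.224,0.512,0.607],"offset":[0.159,0.105,0.109],"fingers":0.85}]'
cat > m4.py <<'E'
from h import *
from scipy.optimize import least_squares
np.set_printoptions(precision=4,suppress=True)
F=np.array([.6278,-.086,.1714]);a=axis()
ims={c:r.get_image(c) for c in('wrist','top','side')}
A=[]
for n,im in ims.items():
    C=maskpts(im,np.ones((400,640),bool)).reshape(400,640,3)
    hsv=cv2.cvtColor(im['img'],cv2.COLOR_RGB2HSV);red=((hsv[...,0]<6)|(hsv[...,0]>174))&(hsv[...,1]>150)&(hsv[...,2]>60)
    red=cv2.erode(red.astype(np.uint8),np.ones((2,2)))>0
    m=red&(np.linalg.norm(C-(F-.015*a),axis=2)<.045);P=C[m];print(n,len(P))
    if len(P)<30: continue
    A.append(P)
    h=(P-F)@a; top=P[h>np.percentile(h,90)-.004]
    print(' face h pct',np.percentile(h,[5,50,95]))
    # silhouettes: bbox of face pts in cap frame
    B=capR(0);q=(P-F)@B;print(' face x,y extents',np.percentile(q[:,:2],[1,99],axis=0).ravel(), 'mid',np.percentile(q[:,:2],[1,99],axis=0).mean(0))
    f=[q[:,2]<.004][0];qf=q[f];
    if len(qf)>20:
        (x,y),rad=cv2.minEnclosingCircle((qf[:,:2]*1000).astype(np.float32));pl=np.linalg.lstsq(np.c_[qf[:,:2],np.ones(len(qf))],qf[:,2],rcond=None)[0];print(' circ',x,y,rad,'plane',pl)
save(ims['wrist'],'w2.png')
s=r.observe();print(s['clock'],s['eef_pos'],s['orientation'],s['joint_pos'],rel(F+a*.09,capR(2.3)))
E
python3 m4.py
```

```text
clock: 7.7
eef_pos: [0.5771, -0.0824, 0.2407]
orientation: [-2.756, -0.403, -0.897]
force: [0.9, 0.4, 0.0]
grip_width: 0.0724
grasp_force: 0.0
wrist 3322
 face h pct [-0.0092 -0.001   0.0006]
 face x,y extents [-0.0235 -0.0208  0.0208  0.0243] mid [-0.0013  0.0017]
 circ -0.6185963749885559 0.7971276640892029 24.125816345214844 plane [-0.0143  0.0083  0.0009]
top 249
 face h pct [-0.0079 -0.0019  0.0018]
 face x,y extents [-0.022  -0.018   0.019   0.0253] mid [-0.0015  0.0037]
 circ -1.5727843046188354 2.4843590259552 22.882051467895508 plane [-0.0046  0.0159  0.0011]
side 151
 face h pct [-0.0211 -0.0032  0.0024]
 face x,y extents [-0.0283 -0.0196  0.0135  0.0197] mid [-0.0074  0.0001]
 circ -5.730299472808838 -0.6155244708061218 22.194589614868164 plane [-0.0001  0.0084  0.0001]
7.85 [ 0.5778 -0.0826  0.2417] [-2.7541 -0.4041 -0.8985] [ 0.143   0.1139 -0.1246  2.1493  0.1589  0.3317 -2.5016] (array([ 0.0031, -0.0042, -0.0038]), array([0.0069, 0.0041, 0.0017]))
```

View pics/w2.png

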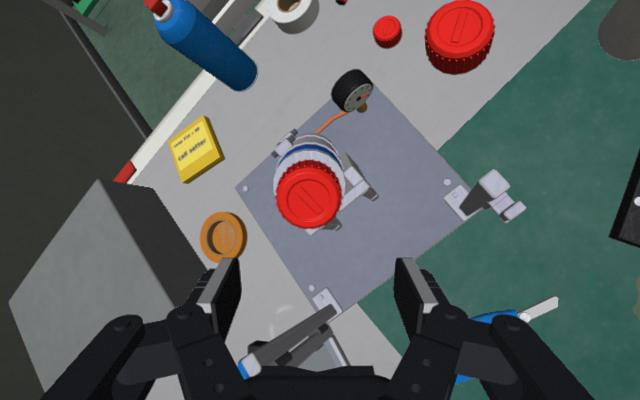

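The wrist picture shows the guard swung open at (290,340), and the cap at (308,195) central between the fingers. The face fit agrees within about 1 mm. I move onto the cap and grip it.

```bash
python3 -m pendant '[{"delta_rot":[0.006,0.004,0],"offset":[0.004,-0.004,0.03],"fingers":0.85},{"delta_rot":[0.006,0.004,0],"offset":[0.004,-0.004,0.06],"fingers":0.85},{"delta_rot":[0.006,0.004,0],"offset":[0.004,-0.004,0.09],"fingers":0.85},{"delta_rot":[0.006,0.004,0],"offset":[0.004,-0.004,0.111],"fingers":0.85},{"delta_rot":[0.006,0.004,0],"offset":[0.004,-0.004,0.111],"fingers":0.85},{"delta_rot":[0.006,0.004,0],"offset":[0.004,-0.004,0.111],"fingers":0.5},{"delta_rot":[0.006,0.004,0],"offset":[0.004,-0.004,0.111],"fingers":0.45},{"delta_rot":[0.006,0.004,0],"offset":[0.004,-0.004,0.111],"fingers":0.45},{"delta_rot":[0.006,0.004,0],"offset":[0.004,-0.004,0.111],"fingers":0.45},{"delta_rot":[0.006,0.004,0],"offset":[0.004,-0.004,0.111],"fingers":0.45}]' 60
cat > st.py <<'E'
from h import *
np.set_printoptions(precision=4,suppress=True)
F=np.array([.6278,-.086,.1714]);a=axis()
s=r.observe();A=rot(s['orientation']);d=s['eef_pos']-F;B=capR(0)
Q=B.T@A
print(s['joint_pos'],'in cap frame',B.T@d,'delta',np.arctan2(Q[1,0],Q[0,0]),'tilt',np.cross(A[:,2],-a),'f_tool',A.T@s['force'],'tq_tool',A.T@s['ft_torque'],s['grip_width'],s['grasp_force'])
E
python3 st.py
```

```text
clock: 8.85
eef_pos: [0.6404, -0.0878, 0.151]
orientation: [-2.747, -0.407, -0.901]
force: [-0.5, 1.5, 7.1]
grip_width: 0.0494
grasp_force: 61.4
[ 0.0802  0.3416 -0.0524  2.1341  0.4043  0.1171 -2.7417] in cap frame [-0.0006 -0.      0.0241] delta 2.2990003756842072 tilt [-0.0003 -0.001  -0.0001] f_tool [ 1.4116 -3.23   -6.4044] tq_tool [ 0.3456 -0.1563  0.0545] 0.0493511905271594 61.43812129274011
```

```bash
python3 -m pendant '[{"delta_rot":[0,0,-0.1],"offset":[0,0,-0.0002],"fingers":0.45},{"delta_rot":[0,0,-0.2],"offset":[0,0,-0.0004],"fingers":0.45},{"delta_rot":[0,0,-0.3],"offset":[0,0,-0.0006],"fingers":0.45},{"delta_rot":[0,0,-0.4],"offset":[0,0,-0.0008],"fingers":0.45},{"delta_rot":[0,0,-0.5],"offset":[0,0,-0.001],"fingers":0.45},{"delta_rot":[0,0,-0.6],"offset":[0,0,-0.0012],"fingers":0.45},{"delta_rot":[0,0,-0.7],"offset":[0,0,-0.0014],"fingers":0.45},{"delta_rot":[0,0,-0.8],"offset":[0,0,-0.0017],"fingers":0.45}]'; python3 st.py
```

```text
clock: 9.65
eef_pos: [0.6392, -0.0881, 0.1518]
orientation: [3.094, -0.556, -0.001]
force: [1.0, 0.2, 2.7]
grip_width: 0.0491
grasp_force: 61.4
[ 0.2123  0.3489 -0.2158  2.1245  0.738   0.1571 -2.2568] in cap frame [-0.0011 -0.0007  0.0227] delta 1.4951256998243883 tilt [ 0.0002 -0.0024  0.0003] f_tool [ 2.2908 -0.1439 -1.7153] tq_tool [ 0.0673 -0.0268  0.0924] 0.04905997313897053 61.37566105462611
```

```bash
python3 -m pendant '[{"delta_rot":[0,0,-0.14],"offset":[0,0,-0.0003],"fingers":0.45},{"delta_rot":[0,0,-0.28],"offset":[0,0,-0.0006],"fingers":0.45},{"delta_rot":[0,0,-0.42],"offset":[0,0,-0.0009],"fingers":0.45},{"delta_rot":[0,0,-0.56],"offset":[0,0,-0.0012],"fingers":0.45},{"delta_rot":[0,0,-0.7],"offset":[0,0,-0.0015],"fingers":0.45},{"delta_rot":[0,0,-0.84],"offset":[0,0,-0.0017],"fingers":0.45},{"delta_rot":[0,0,-0.98],"offset":[0,0,-0.002],"fingers":0.45},{"delta_rot":[0,0,-1.12],"offset":[0,0,-0.0023],"fingers":0.45},{"delta_rot":[0,0,-1.26],"offset":[0,0,-0.0026],"fingers":0.45},{"delta_rot":[0,0,-1.4],"offset":[0,0,-0.0029],"fingers":0.45}]'; python3 st.py
python3 -m pendant '[{"delta_rot":[0,0,-0.14],"offset":[0,0,-0.0003],"fingers":0.45},{"delta_rot":[0,0,-0.28],"offset":[0,0,-0.0006],"fingers":0.45},{"delta_rot":[0,0,-0.42],"offset":[0,0,-0.0009],"fingers":0.45},{"delta_rot":[0,0,-0.56],"offset":[0,0,-0.0012],"fingers":0.45},{"delta_rot":[0,0,-0.7],"offset":[0,0,-0.0015],"fingers":0.45},{"delta_rot":[0,0,-0.84],"offset":[0,0,-0.0017],"fingers":0.45},{"delta_rot":[0,0,-0.98],"offset":[0,0,-0.002],"fingers":0.45},{"delta_rot":[0,0,-1.12],"offset":[0,0,-0.0023],"fingers":0.45},{"delta_rot":[0,0,-1.26],"offset":[0,0,-0.0026],"fingers":0.45},{"delta_rot":[0,0,-1.4],"offset":[0,0,-0.0029],"fingers":0.45}]'; python3 st.py
```

```text
clock: 10.65
eef_pos: [0.6377, -0.0883, 0.1543]
orientation: [2.586, -0.049, 1.401]
force: [2.2, 0.2, 3.8]
grip_width: 0.0492
grasp_force: 61.4
[ 0.4949  0.3931 -0.5727  2.1033  1.0932  0.28   -1.17  ] in cap frame [-0.0014 -0.0006  0.0198] delta 0.09355979581339172 tilt [ 0.0006 -0.0025  0.0005] f_tool [ 0.7589  3.7486 -2.0758] tq_tool [-0.2095 -0.0648  0.0611] 0.04921666512649124 61.444116309285164
clock: 11.65
eef_pos: [0.6365, -0.0877, 0.1569]
orientation: [2.981, 0.537, 2.743]
force: [2.5, -0.1, 2.5]
grip_width: 0.049
grasp_force: 61.5
[ 0.693   0.4579 -0.8413  2.0898  1.2368  0.4041  0.127 ] in cap frame [-0.0009 -0.0002  0.017 ] delta -1.3068802892824882 tilt [ 0.0002 -0.002   0.0002] f_tool [-3.2533  1.0435 -0.8324] tq_tool [-0.2222 -0.3808  0.0822] 0.04898376085826396 61.50883974507451
```

```bash
python3 -m pendant '[{"delta_rot":[0,0,-0.14],"offset":[0,0,-0.0003],"fingers":0.45},{"delta_rot":[0,0,-0.28],"offset":[0,0,-0.0006],"fingers":0.45},{"delta_rot":[0,0,-0.42],"offset":[0,0,-0.0009],"fingers":0.45},{"delta_rot":[0,0,-0.56],"offset":[0,0,-0.0012],"fingers":0.45},{"delta_rot":[0,0,-0.7],"offset":[0,0,-0.0015],"fingers":0.45},{"delta_rot":[0,0,-0.84],"offset":[0,0,-0.0017],"fingers":0.45},{"delta_rot":[0,0,-0.98],"offset":[0,0,-0.002],"fingers":0.45},{"delta_rot":[0,0,-1.12],"offset":[0,0,-0.0023],"fingers":0.45},{"delta_rot":[0,0,-1.26],"offset":[0,0,-0.0026],"fingers":0.45},{"delta_rot":[0,0,-1.4],"offset":[0,0,-0.0029],"fingers":0.45}]'; python3 st.py
python3 -m pendant '[{"delta_rot":[0,0,0],"offset":[0,0,0],"fingers":0.6},{"delta_rot":[0,0,0],"offset":[0,0,0],"fingers":0.75},{"delta_rot":[0,0,0],"offset":[0,0,0],"fingers":0.75}]'; python3 st.py
```

```text
clock: 12.65
eef_pos: [0.6351, -0.0873, 0.1595]
orientation: [-2.626, 0.225, -2.036]
force: [2.2, 1.3, 3.5]
grip_width: 0.0496
grasp_force: 61.6
[ 0.8165  0.525  -1.0279  2.0828  1.3141  0.5141  1.4844] in cap frame [-0.0007 -0.      0.014 ] delta -2.707031823293732 tilt [-0.0001 -0.0017  0.    ] f_tool [-2.8563 -2.6906 -1.8943] tq_tool [ 0.115  -0.5321  0.051 ] 0.04959047011631408 61.61718472838402
clock: 12.95
eef_pos: [0.633, -0.0883, 0.1573]
orientation: [-2.632, 0.226, -2.046]
force: [-0.5, 0.2, 0.1]
grip_width: 0.0642
grasp_force: 0.0
[ 0.816   0.5256 -1.0255  2.0855  1.3133  0.5149  1.4757] in cap frame [-0.0018 -0.0029  0.0148] delta -2.6977991723240073 tilt [ 0.001  -0.0062  0.001 ] f_tool [ 0.0277  0.352  -0.3532] tq_tool [-0.5123  0.2724 -0.0036] 0.06416823978355209 0.0
```

```bash
python3 -m pendant '[{"delta_rot":[0,0,0.14],"offset":[-0.003,-0.002,0],"fingers":0.85},{"delta_rot":[0,0,0.28],"offset":[-0.003,-0.002,0],"fingers":0.85},{"delta_rot":[0,0,0.42],"offset":[-0.003,-0.002,0],"fingers":0.85},{"delta_rot":[0,0,0.56],"offset":[-0.003,-0.002,0],"fingers":0.85},{"delta_rot":[0,0,0.7],"offset":[-0.003,-0.002,0],"fingers":0.85},{"delta_rot":[0,0,0.84],"offset":[-0.003,-0.002,0],"fingers":0.85},{"delta_rot":[0,0,0.98],"offset":[-0.003,-0.002,0],"fingers":0.85},{"delta_rot":[0,0,1.12],"offset":[-0.003,-0.002,0],"fingers":0.85},{"delta_rot":[0,0,1.26],"offset":[-0.003,-0.002,0],"fingers":0.85},{"delta_rot":[0,0,1.4],"offset":[-0.003,-0.002,0],"fingers":0.85}]'; python3 st.py
python3 -m pendant '[{"delta_rot":[0,0,0.14],"offset":[0,0,0],"fingers":0.85},{"delta_rot":[0,0,0.28],"offset":[0,0,0],"fingers":0.85},{"delta_rot":[0,0,0.42],"offset":[0,0,0],"fingers":0.85},{"delta_rot":[0,0,0.56],"offset":[0,0,0],"fingers":0.85},{"delta_rot":[0,0,0.7],"offset":[0,0,0],"fingers":0.85},{"delta_rot":[0,0,0.84],"offset":[0,0,0],"fingers":0.85},{"delta_rot":[0,0,0.98],"offset":[0,0,0],"fingers":0.85},{"delta_rot":[0,0,1.12],"offset":[0,0,0],"fingers":0.85},{"delta_rot":[0,0,1.26],"offset":[0,0,0],"fingers":0.85},{"delta_rot":[0,0,1.4],"offset":[0,0,0],"fingers":0.85}]'; python3 st.py
python3 -m pendant '[{"delta_rot":[0,0,0.14],"offset":[0,0,0],"fingers":0.85},{"delta_rot":[0,0,0.28],"offset":[0,0,0],"fingers":0.85},{"delta_rot":[0,0,0.42],"offset":[0,0,0],"fingers":0.85},{"delta_rot":[0,0,0.56],"offset":[0,0,0],"fingers":0.85},{"delta_rot":[0,0,0.7],"offset":[0,0,0],"fingers":0.85},{"delta_rot":[0,0,0.84],"offset":[0,0,0],"fingers":0.85},{"delta_rot":[0,0,0.98],"offset":[0,0,0],"fingers":0.85},{"delta_rot":[0,0,0.98],"offset":[0,0,0],"fingers":0.85}]'; python3 st.py; python3 m4.py
```

```text
clock: 13.95
eef_pos: [0.6359, -0.0865, 0.1591]
orientation: [2.975, 0.531, 2.728]
force: [-0.5, 0.0, 0.0]
grip_width: 0.0725
grasp_force: 0.0
[ 0.693   0.4542 -0.8449  2.0859  1.2123  0.4103  0.1338] in cap frame [0.0002 0.0004 0.0148] delta -1.292850659697545 tilt [ 0.0007 -0.0058  0.0008] f_tool [ 0.408  -0.139  -0.3007] tq_tool [0.1421 0.5735 0.042 ] 0.07253685147115986 0.0
clock: 14.95
eef_pos: [0.636, -0.0865, 0.1592]
orientation: [2.59, -0.055, 1.389]
force: [-0.4, -0.0, 0.3]
grip_width: 0.0727
grasp_force: 0.0
[ 0.5005  0.3841 -0.5829  2.0996  1.046   0.2902 -1.1406] in cap frame [0.0002 0.0004 0.0147] delta 0.10719739988685263 tilt [ 0.0007 -0.0057  0.0007] f_tool [-0.0973 -0.1439 -0.4851] tq_tool [ 0.5185 -0.0041  0.0087] 0.07267621442170373 0.0
clock: 15.75
eef_pos: [0.6361, -0.0862, 0.1593]
orientation: [2.858, -0.483, 0.468]
force: [-0.8, -0.4, -0.8]
grip_width: 0.0728
grasp_force: 0.0
[ 0.3191  0.3465 -0.3527  2.1133  0.8347  0.2111 -1.9328] in cap frame [0.0005 0.0006 0.0146] delta 1.0828922114542066 tilt [ 0.0005 -0.0054  0.0006] f_tool [-1.2274 -0.0793  0.2841] tq_to
[... 180 characters left out ...]
23859217762947083 1.030417561531067 25.127126693725586 plane [ 0.0421  0.0943 -0.0087]
top 106
 face h pct [-0.0009  0.0076  0.0114]
 face x,y extents [-0.0165  0.0015  0.0182  0.0248] mid [0.0008 0.0132]
 circ -0.33730411529541016 9.447855949401855 19.76580238342285 plane [-0.0185  0.1562 -0.0096]
side 101
 face h pct [-0.0112  0.0078  0.012 ]
 face x,y extents [-0.0282 -0.0217  0.0116  0.0039] mid [-0.0083 -0.0089]
 circ -5.027595520019531 -3.415067672729492 23.897119522094727 plane [-0.1555 -0.0599 -0.0096]
15.9 [ 0.6364 -0.086   0.1595] [ 2.8544 -0.4818  0.4761] [ 0.3209  0.3469 -0.355   2.1128  0.8366  0.2114 -1.9271] (array([-0.0016,  0.    , -0.1046]), array([0.0014, 0.0052, 1.2245]))
```

```bash
python3 -m pendant '[{"delta_rot":[0,0,0],"offset":[0,0,0],"fingers":0.5},{"delta_rot":[0,0,0],"offset":[0,0,0],"fingers":0.45},{"delta_rot":[0,0,0],"offset":[0,0,0],"fingers":0.45},{"delta_rot":[0,0,0],"offset":[0,0,0],"fingers":0.45},{"delta_rot":[0,0,0],"offset":[0,0,0],"fingers":0.45}]' 60; python3 st.py
python3 -m pendant '[{"delta_rot":[0,0,-0.14],"offset":[0,0,-0.0003],"fingers":0.45},{"delta_rot":[0,0,-0.28],"offset":[0,0,-0.0006],"fingers":0.45},{"delta_rot":[0,0,-0.42],"offset":[0,0,-0.0009],"fingers":0.45},{"delta_rot":[0,0,-0.56],"offset":[0,0,-0.0012],"fingers":0.45},{"delta_rot":[0,0,-0.7],"offset":[0,0,-0.0015],"fingers":0.45},{"delta_rot":[0,0,-0.84],"offset":[0,0,-0.0017],"fingers":0.45},{"delta_rot":[0,0,-0.98],"offset":[0,0,-0.002],"fingers":0.45},{"delta_rot":[0,0,-1.12],"offset":[0,0,-0.0023],"fingers":0.45},{"delta_rot":[0,0,-1.26],"offset":[0,0,-0.0026],"fingers":0.45},{"delta_rot":[0,0,-1.4],"offset":[0,0,-0.0029],"fingers":0.45}]'; python3 st.py
python3 -m pendant '[{"delta_rot":[0,0,-0.14],"offset":[0,0,-0.0003],"fingers":0.45},{"delta_rot":[0,0,-0.28],"offset":[0,0,-0.0006],"fingers":0.45},{"delta_rot":[0,0,-0.42],"offset":[0,0,-0.0009],"fingers":0.45},{"delta_rot":[0,0,-0.56],"offset":[0,0,-0.0012],"fingers":0.45},{"delta_rot":[0,0,-0.7],"offset":[0,0,-0.0015],"fingers":0.45},{"delta_rot":[0,0,-0.84],"offset":[0,0,-0.0017],"fingers":0.45},{"delta_rot":[0,0,-0.98],"offset":[0,0,-0.002],"fingers":0.45},{"delta_rot":[0,0,-1.12],"offset":[0,0,-0.0023],"fingers":0.45},{"delta_rot":[0,0,-1.26],"offset":[0,0,-0.0026],"fingers":0.45}]'; python3 st.py
```

```text
clock: 16.4
eef_pos: [0.6366, -0.0862, 0.1597]
orientation: [2.856, -0.483, 0.473]
force: [-0.6, -0.3, -0.3]
grip_width: 0.0494
grasp_force: 61.7
[ 0.3208  0.3468 -0.3546  2.1124  0.8358  0.2111 -1.9289] in cap frame [0.0006 0.0012 0.0146] delta 1.0784039840524713 tilt [ 0.0002 -0.0045  0.0003] f_tool [-0.6897 -0.0132 -0.0588] tq_tool [ 0.0839 -0.5396 -0.047 ] 0.049407890534411136 61.6865998506546
clock: 17.4
eef_pos: [0.635, -0.0856, 0.1621]
orientation: [2.61, 0.171, 1.762]
force: [-0.8, 0.1, 0.8]
grip_width: 0.0493
grasp_force: 61.8
[ 0.59    0.4043 -0.7004  2.0936  1.1084  0.3377 -0.7537] in cap frame [0.001  0.001  0.0117] delta -0.32759807067845376 tilt [-0.0002 -0.0047  0.0001] f_tool [ 0.1208 -0.2327 -1.1132] tq_tool [0.6594 0.2902 0.0221] 0.04928436787717761 61.773175885900855
clock: 18.3
eef_pos: [0.633, -0.0858, 0.1637]
orientation: [-3.131, 0.554, 3.071]
force: [-2.1, -0.1, -0.4]
grip_width: 0.0493
grasp_force: 61.7
[ 0.7544  0.4714 -0.9305  2.0841  1.2292  0.4531  0.4223] in cap frame [0.0007 0.0003 0.0093] delta -1.587425300614518 tilt [ 0.0001 -0.0059  0.0004] f_tool [ 2.044  -0.2966 -0.7341] tq_tool [0.0327 1.0349 0.0211] 0.049330014027595834 61.74766402691603
```

```bash
python3 -m pendant '[{"delta_rot":[0,0,-0.14],"offset":[0,0,-0.0003],"fingers":0.45},{"delta_rot":[0,0,-0.28],"offset":[0,0,-0.0006],"fingers":0.45},{"delta_rot":[0,0,-0.42],"offset":[0,0,-0.0009],"fingers":0.45},{"delta_rot":[0,0,-0.56],"offset":[0,0,-0.0012],"fingers":0.45},{"delta_rot":[0,0,-0.7],"offset":[0,0,-0.0016],"fingers":0.45},{"delta_rot":[0,0,-0.84],"offset":[0,0,-0.002],"fingers":0.45},{"delta_rot":[0,0,-0.95],"offset":[0,0,-0.003],"fingers":0.45},{"delta_rot":[0,0,-0.95],"offset":[0,0,-0.005],"fingers":0.45}]'; python3 st.py
python3 -m pendant '[{"delta_rot":[0,0,0],"offset":[0,0,-0.003],"fingers":0.45},{"delta_rot":[0,0,0],"offset":[0,0,-0.008],"fingers":0.45},{"delta_rot":[0,0,0],"offset":[0,0,-0.015],"fingers":0.45},{"delta_rot":[0,0,0],"offset":[0,0,-0.03],"fingers":0.45},{"delta_rot":[0,0,0],"offset":[0,0,-0.05],"fingers":0.45},{"delta_rot":[0,0,0],"offset":[0,0,-0.07],"fingers":0.45},{"delta_rot":[0,0,0],"offset":[0,0,-0.07],"fingers":0.45}]'; python3 st.py
python3 - <<'E'
from h import *
np.set_printoptions(precision=4,suppress=True)
im=r.get_image('wrist');save(im,'w3.png')
s=r.observe();t=np.radians(24.775)
# tray frame: long side direction candidates from the minAreaRect
box=cv2.boxPoints(((421.8,-344.1),(107.1,150.6),24.775));print(box)
e=box[1]-box[0];f=box[2]-box[1];L=(e if np.linalg.norm(e)>np.linalg.norm(f) else f);L=L/np.linalg.norm(L);print('long dir',L)
for sg in(1,-1):
    y=np.array([*(sg*L),0]);z=np.array([0,0,-1.]);x=np.cross(y,z);G=np.c_[x,y,z]
    print(sg,rel([.4218,-.3441,.25],G),'yaw',R.from_matrix(G).as_euler('xyz'))
E
```

```text
clock: 19.1
eef_pos: [0.6309, -0.0857, 0.1683]
orientation: [-2.671, 0.306, -2.196]
force: [-0.9, -1.4, 0.3]
grip_width: 0.0491
grasp_force: 61.7
[ 0.8455  0.5192 -1.069   2.0793  1.2778  0.5354  1.3437] in cap frame [0.0005 0.0009 0.0043] delta -2.5329367874802617 tilt [-0.     -0.0051  0.0003] f_tool [ 1.4872 -0.4222 -0.6306] tq_tool [-0.4817  0.4687  0.0539] 0.049057922139936934 61.74902881029993
clock: 19.8
eef_pos: [0.5944, -0.0815, 0.2305]
orientation: [-2.668, 0.307, -2.196]
force: [0.4, 0.5, -0.3]
grip_width: 0.0491
grasp_force: 62.0
[ 1.0194  0.3879 -1.2222  2.0818  0.9935  0.5436  1.5882] in cap frame [ 0.0015  0.0029 -0.0679] delta -2.5318061735996613 tilt [ 0.0009 -0.0016  0.0006] f_tool [-0.4943  0.185   0.3984] tq_tool [-0.4951  0.3683 -0.0298] 0.04913803389506552 61.998910484835505
[[ 341.6238 -298.171 ]
 [ 404.7336 -434.9099]
 [ 501.9762 -390.029 ]
 [ 438.8664 -253.2902]]
long dir [ 0.4191 -0.908 ]
1 (array([ 0.2925, -0.0642, -0.0955]), array([-0.5632, -0.5191, -2.6114])) yaw [3.1416 0.     0.4324]
-1 (array([ 0.2925, -0.0642, -0.0955]), array([-0.3809,  0.4133,  0.4258])) yaw [-3.1416  0.     -2.7092]
```

View pics/w3.png

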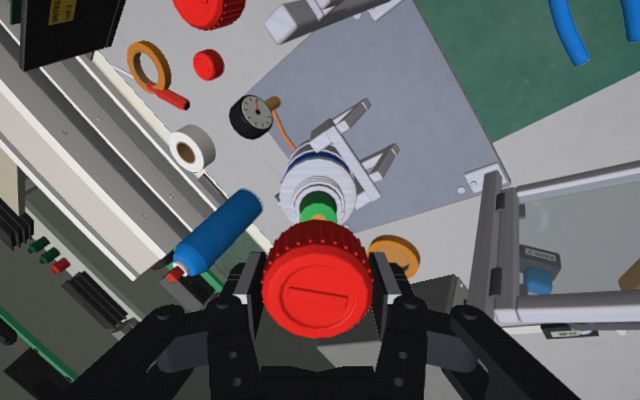

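The wrist picture shows the cap free in the fingers at (318,280), closed face towards the palm. The bare neck with the green carrier is at (320,200), and the guard is open on the right. I carry the cap over to the tray.

```bash
python3 -m pendant '[{"delta_rot":[0,0,0],"offset":[0,0,-0.03],"fingers":0.45},{"delta_rot":[0,0,0],"offset":[0,0,-0.07],"fingers":0.45},{"delta_rot":[-0.06,0.07,0.07],"offset":[0.05,-0.01,-0.08],"fingers":0.45},{"delta_rot":[-0.13,0.14,0.14],"offset":[0.09,-0.02,-0.084],"fingers":0.45},{"delta_rot":[-0.19,0.21,0.21],"offset":[0.13,-0.03,-0.087],"fingers":0.45},{"delta_rot":[-0.25,0.27,0.28],"offset":[0.18,-0.04,-0.09],"fingers":0.45},{"delta_rot":[-0.32,0.34,0.35],"offset":[0.23,-0.05,-0.093],"fingers":0.45},{"delta_rot":[-0.38,0.413,0.426],"offset":[0.2925,-0.064,-0.0955],"fingers":0.45},{"delta_rot":[-0.38,0.413,0.426],"offset":[0.2925,-0.064,-0.0955],"fingers":0.45},{"delta_rot":[-0.38,0.413,0.426],"offset":[0.2925,-0.064,-0.0955],"fingers":0.45}]'
cat > m5.py <<'E'
from h import *
np.set_printoptions(precision=4,suppress=True)
s=r.observe();print(s['clock'],s['eef_pos'],s['orientation'],s['joint_pos'],s['grip_width'],s['grasp_force'])
y=np.array([-.4191,.908,0]);z=np.array([0,0,-1.]);G=np.c_[np.cross(y,z),y,z]
print(rel([.4218,-.3441,.0085],G))
im=r.get_image('side');t=r.get_image('top')
for n,i in(('side',im),('top',t)):
    C=maskpts(i,np.ones((400,640),bool)).reshape(400,640,3)
    hsv=cv2.cvtColor(i['img'],cv2.COLOR_RGB2HSV);red=((hsv[...,0]<6)|(hsv[...,0]>174))&(hsv[...,1]>150)&(hsv[...,2]>60)
    P=C[red&(np.linalg.norm(C[...,:2]-s['eef_pos'][:2],axis=2)<.06)];print(n,len(P),P.min(0) if len(P) else '',P.max(0) if len(P) else '')
    d=r.regions_of(n,'tray')
    if d:
        Q=C[d[0]['mask']];Q=Q[(Q[:,2]>-.004)&(Q[:,2]<.03)&(np.linalg.norm(Q[:,:2]-[.422,-.344],axis=1)<.1)];print('tray',n,cv2.minAreaRect((Q[:,:2]*1000).astype(np.float32)))
E
python3 m5.py
```

```text
clock: 20.85
eef_pos: [0.4206, -0.3469, 0.2464]
orientation: [3.139, -0.002, -2.713]
force: [0.2, 0.9, -0.4]
grip_width: 0.0492
grasp_force: 62.4
20.85 [ 0.4206 -0.3469  0.2464] [ 3.1386 -0.0024 -2.7129] [ 1.2784  0.4626 -0.9677  1.6892  0.4035  1.2094  2.2117] 0.04916171426603784 62.427319223061204
(array([-0.0028,  0.0014,  0.2379]), array([ 0.003 , -0.0024, -0.0038]))
side 223 [ 0.3946 -0.3736  0.2414] [ 0.4318 -0.321   0.2728]
top 52 [ 0.424  -0.338   0.2463] [ 0.4481 -0.3102  0.315 ]
tray top ((422.8647766113281, -344.2037658691406), (104.74349212646484, 151.19338989257812), 26.01100730895996)
```

```bash
python3 -m pendant '[{"delta_rot":[0.003,-0.002,-0.004],"offset":[-0.003,0.001,0.05],"fingers":0.45},{"delta_rot":[0.003,-0.002,-0.004],"offset":[-0.003,0.001,0.095],"fingers":0.45},{"delta_rot":[0.003,-0.002,-0.004],"offset":[-0.003,0.001,0.14],"fingers":0.45},{"delta_rot":[0.003,-0.002,-0.004],"offset":[-0.003,0.001,0.18],"fingers":0.45},{"delta_rot":[0.003,-0.002,-0.004],"offset":[-0.003,0.001,0.205],"fingers":0.45},{"delta_rot":[0.003,-0.002,-0.004],"offset":[-0.003,0.001,0.222],"fingers":0.45},{"delta_rot":[0.003,-0.002,-0.004],"offset":[-0.003,0.001,0.23],"fingers":0.45},{"delta_rot":[0.003,-0.002,-0.004],"offset":[-0.003,0.001,0.233],"fingers":0.45},{"delta_rot":[0.003,-0.002,-0.004],"offset":[-0.003,0.001,0.233],"fingers":0.45}]'
python3 -m pendant '[{"delta_rot":[0,0,0],"offset":[0,0,0.002],"fingers":0.45},{"delta_rot":[0,0,0],"offset":[0,0,0.003],"fingers":0.45},{"delta_rot":[0,0,0],"offset":[0,0,0.003],"fingers":0.45}]'
```

```text
clock: 21.95
eef_pos: [0.4247, -0.3418, 0.0165]
orientation: [-3.138, 0.002, -2.704]
force: [-0.2, -0.6, 0.0]
grip_width: 0.0494
grasp_force: 62.4
clock: 22.25
eef_pos: [0.4241, -0.342, 0.013]
orientation: [-3.139, 0.001, -2.704]
force: [-0.4, -0.3, -0.6]
grip_width: 0.049
grasp_force: 62.4
```

```bash
python3 -m pendant '[{"delta_rot":[0,0,0],"offset":[0,0,0.002],"fingers":0.45},{"delta_rot":[0,0,0],"offset":[0,0,0.003],"fingers":0.45},{"delta_rot":[0,0,0],"offset":[0,0,0.003],"fingers":0.45}]'
python3 -m pendant '[{"delta_rot":[0,0,0],"offset":[0,0,0.001],"fingers":0.45},{"delta_rot":[0,0,0],"offset":[0,0,0.0015],"fingers":0.45},{"delta_rot":[0,0,0],"offset":[0,0,0.0015],"fingers":0.45}]'
```

```text
clock: 22.55
eef_pos: [0.4242, -0.342, 0.0112]
orientation: [-3.138, 0.001, -2.704]
force: [-5.4, 1.4, 21.0]
grip_width: 0.0493
grasp_force: 64.4
clock: 22.85
eef_pos: [0.4243, -0.3421, 0.011]
orientation: [-3.137, -0.0, -2.704]
force: [-11.9, 2.9, 39.4]
grip_width: 0.0494
grasp_force: 66.4
```

```bash
python3 -m pendant '[{"delta_rot":[0,0,0],"offset":[0,0,-0.003],"fingers":0.45},{"delta_rot":[0,0,0],"offset":[0,0,-0.003],"fingers":0.45}]'
python3 -m pendant '[{"delta_rot":[0,0,0],"offset":[0,0,0],"fingers":0.6},{"delta_rot":[0,0,0],"offset":[0,0,0],"fingers":0.75},{"delta_rot":[0,0,0],"offset":[0,0,0],"fingers":0.75},{"delta_rot":[0,0,0],"offset":[0,0,0],"fingers":0.75},{"delta_rot":[0,0,0],"offset":[0,0,-0.02],"fingers":0.75},{"delta_rot":[0,0,0],"offset":[0,0,-0.06],"fingers":0.75},{"delta_rot":[0,0,0],"offset":[0,0,-0.11],"fingers":0.75},{"delta_rot":[0,0,0],"offset":[0,0,-0.16],"fingers":0.75},{"delta_rot":[0,0,0],"offset":[0,0,-0.2],"fingers":0.75},{"delta_rot":[0,0,0],"offset":[0,0,-0.2],"fingers":0.75}]' 20
python3 - <<'E'
from h import *
np.set_printoptions(precision=4,suppress=True)
for n in('wrist','side'):
    i=r.get_image(n);C=maskpts(i,np.ones((400,640),bool)).reshape(400,640,3)
    hsv=cv2.cvtColor(i['img'],cv2.COLOR_RGB2HSV);red=((hsv[...,0]<6)|(hsv[...,0]>174))&(hsv[...,1]>150)&(hsv[...,2]>60)
    P=C[red&(np.linalg.norm(C[...,:2]-[.424,-.342],axis=2)<.07)];print(n,len(P))
    if len(P)>20:
        f=P[P[:,2]>np.percentile(P[:,2],90)-.004];print(f.mean(0),np.linalg.lstsq(np.c_[f[:,:2]-f[:,:2].mean(0),np.ones(len(f))],f[:,2],rcond=None)[0],P.min(0),P.max(0))
    save(i,n+'9.png')
a=cv2.imread('pics/wrist9.png');b=cv2.imread('pics/side9.png')[130:350,200:460]
b=cv2.resize(b,(473,400));cv2.imwrite('pics/fin.png',cv2.resize(np.hstack([a[:,120:],b]),(800,322)))
E
```

```text
clock: 23.05
eef_pos: [0.4243, -0.3419, 0.0117]
orientation: [-3.139, 0.002, -2.704]
force: [-0.6, -0.0, -1.1]
grip_width: 0.0488
grasp_force: 62.4
clock: 24.05
eef_pos: [0.4266, -0.3422, 0.2167]
orientation: [-3.132, 0.005, -2.704]
force: [0.1, 0.6, -0.8]
grip_width: 0.0642
grasp_force: 0.0
wrist 1969
[ 0.4243 -0.3429  0.0508] [-0.0633 -2.2531  0.0508] [ 0.3998 -0.4     0.002 ] [ 0.4503 -0.3108  0.2989]
side 291
[ 0.4237 -0.3433  0.0365] [-0.0184  0.0005  0.0365] [ 0.3991 -0.3678  0.0054] [ 0.4461 -0.3211  0.0407]
```

View pics/fin.png

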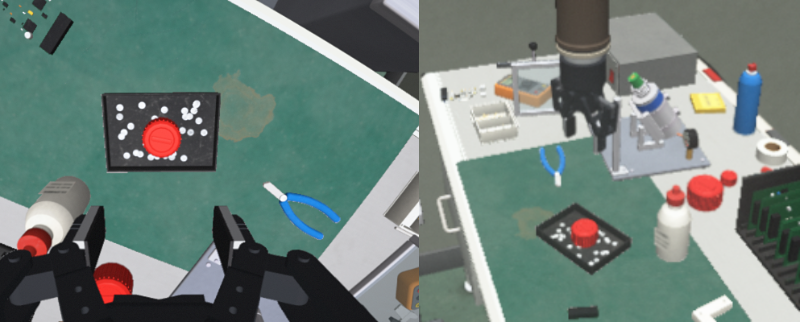

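The picture shows the cap upright near the tray's middle at (162,138) and the guard wide open. One last numeric check on flatness and the guard angle.

Run:
```python
from h import *
np.set_printoptions(precision=4,suppress=True)
i=r.get_image('wrist');C=maskpts(i,np.ones((400,640),bool)).reshape(400,640,3)
hsv=cv2.cvtColor(i['img'],cv2.COLOR_RGB2HSV);red=((hsv[...,0]<6)|(hsv[...,0]>174))&(hsv[...,1]>150)&(hsv[...,2]>60)
n=np.linalg.norm(C[...,:2]-[.424,-.343],axis=2)
P=C[red&(n<.02)&(C[...,2]<.06)];print(len(P),np.percentile(P[:,2],[5,50,95]),np.linalg.lstsq(np.c_[P[:,:2]-P[:,:2].mean(0),np.ones(len(P))],P[:,2],rcond=None)[0])
F=C[(n>.032)&(n<.042)&(C[...,2]<.02)];print('floor',np.median(F[:,2]))
t=r.get_image('top');C=maskpts(t,np.ones((400,640),bool)).reshape(400,640,3)
G=C[np.all((C>[.36,-.06,.165])&(C<[.58,.09,.2]),axis=2)];print('guard',len(G),cv2.fitLine((G[:,:2]*1000).astype(np.float32),cv2.DIST_HUBER,0,.01,.01).ravel(),G.min(0),G.max(0))
print(r.observe()['clock'])
```

```text
1205 [0.0326 0.0343 0.0358] [-0.0087 -0.0134  0.0342]
floor 0.004473698340811794
guard 604 [  0.9695  -0.2453 474.3201  35.2545] [0.3614 0.0078 0.1675] [0.5722 0.0689 0.1982]
24.25
```

```bash
python3 -c "
from cell import r
print(r.job_done())"
```

```text
the job is handed in; nothing more can be done
None
```

The job is handed in at about 24 s: the guard is swung wide open (about 1.7 rad), the cap was unscrewed and held as it came free, and it sits flat in the black tray, closed face up and released. I left the other things on the bench alone. In the first cap grip, joints 6 and 7 read just past their stated limits (0.117 against 0.12, -2.742 against -2.74), probably rounding.

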